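# Fit a mower tank's bayonet cap and hold it at the vent marks

### The arm

A 6-joint arm with a two-finger parallel gripper is mounted at the origin on the work surface. World frame = base frame: x ahead of the robot, y to its left, z up, the work surface at z = 0. Lengths are in mm, angles in rad, forces in N, time in s.
With the tool pointing down it reaches from about 350 to 775 mm from the base axis. Payload 7.3 kg.
Tool frame: the origin (TCP) lies at the very end of the fingers, on their centre line; the grasp point (between the pads) lies 19 mm behind it; z points along the fingers, y is the line along which they close (so a half turn about z gives the same grasp; the last joint's range is limited). The gripper opens to 92 mm and grips with 3 to 60 N. Pads are 19 mm wide; open, the fingers measure 130 mm over their backs; the gripper's body (75 mm by 190 mm) begins 47 mm behind the grasp point.
Start: joints at [-1.381, 0.342, 1.524, -0, 1.275, -0.146], TCP at [173.023, -495.689, 226.741] pointing down, gripper open.
Joint ranges: [-2.53, 2.53], [-0.77, 2.02], [0.04, 2.7], [-1, 4.14], [0.28, 2.66], [-3.11, 3.11]. Speed limits (rad/s): [2.57, 2.57, 3.14, 3.14, 3.14, 3.14].

### API

Orientations are given as [roll, pitch, yaw] about the fixed x, y, z axes, in that order (R = Rz(yaw) Ry(pitch) Rx(roll)).
In Python, from plant import get_obs, vision, workorder gives the robot as it stands.
- The arm moves only by the shell command python3 -m pendant 'ROWS' [OPENING]. ROWS is a JSON object of lists of equal length, an entry for each row: "dp": the shift along the tool's x, y, z in m, a list of three; "rotation": the turn, a rotation vector about the tool's x, y, z in rad, a list of three. A call has 1 to 8 rows; each row is the pose to reach, as a shift and turn from the pose commanded when the call began, along the tool's axes at that moment; what a row does not reach only later rows make up. A row lasts 1/8 s, in which the tool goes at most 62.5 mm and 10.7 degrees, less where a joint would pass 70% of its speed; a pose out of reach is approached as far as the arm can. A call with a gripper value outside its range is refused whole. OPENING is the finger opening in m, from 0 to 0.0918, set as the call begins (- or left out, the last holds). The fingers move at their own pace and stop on an object; the grip force is fixed at half the most. Time passes only in rows, so rows that repeat a pose let the fingers close. It gives the time, the measured TCP pose, the force, the opening and the grip force at its end, in the units of the state.
- get_obs(): the state, without advancing time (a new reading comes with each control period).
- vision.capture(name): name is "side" or "top"; returns a dict with "pixels" (420x560x3 uint8, red, green, blue), "vfov" (degrees; the focal length in pixels is half the picture's height over the tangent of half this angle, whatever the lens; pixels are square), "cx", "cy" (the principal point, pixels), "pose" (4x4, takes a point from camera to world coordinates). Camera axes: x right, y up, looking along -z (the intrinsics and any distortion apply to the point x, -y, -z); pixel columns grow to the right and rows downward; lengths in mm; the calibration is good to about 2 mm. A picture is of the moment at which its call begins. There is no depth.
- workorder.close_job(): hands the job in; it is judged then, once.
The state is a dict: "time": time; "joint_positions": joint angles; "dq": joint speeds; "tau": joint torques, N m; "tool_pos": TCP position; "tcp_rot": TCP orientation; "contact_force": force on the tool from outside, world axes, zero at the start; "moment": the same for the moment, N m; "grip_width": finger opening in mm; "finger_force": force on a finger pad.
Only numpy, scipy, OpenCV 4.12 (cv2) and the standard library are available. Lean on these libraries where they do the work, as an engineer would, in place of code of your own. Each camera call takes 0.05 s, during which the arm holds its last target. There are 200 camera calls.

### The job

Lift the orange dust cover off the filler neck of the white mower fuel tank and stand it upright in the grey tray. Then fit the black bayonet cap: lower it into the neck with its bar handle in line with the blue marks and twist it clockwise (seen from above) to the yellow vent marks, halfway to the lock, never on to the red marks where it clicks shut. Finish while still gripping the cap there so the tank can breathe out - do not let go - and leave the oil bottle and screwdriver alone.

Things in the scene. Friction and masses are not known exactly. Their poses are not given: they have to be found in the camera images.
- tank: White plastic mower fuel tank fixed to the bench, about 200 (x) x 230 (y) x 100 mm high. Origin on the bench top under the axis of its aluminium filler neck, z up. The neck is a tube, 74 mm outside, 56 mm bore, from 100 to 128 mm above the bench. Paired marks lie on the tank top and neck rim, facing each other: blue along the tank's +x and -x, yellow and red clockwise of them.
- neck (a point): Centre of the neck's mouth on its top rim, 128 mm above the bench. An inward steel flange here, 6.5 mm thick, leaves a hole 41 mm across with two facing slots, 14 mm wide, reaching out to the 56 mm bore, along the tank's +x and -x (blue marks). The cap's lugs pass down the slots, then turn clockwise under the flange; a stop prevents anticlockwise turning.
- vent_mark: Vent position: frame at the centre of the neck's mouth, z up, its x axis along the line through the two yellow marks, 50 degrees clockwise (seen from above) of the blue ones. The cap is right when its x axis lies along this line, either way round.
- lock_mark: Locked position, to be avoided: frame at the centre of the neck's mouth, z up, its x axis along the line through the two red marks, 100 degrees clockwise of the blue ones. Past about 64 degrees small sprung balls click over the lugs, but too lightly to feel for: go by the marks. A stop ends the turn at 100.
- cap: Black bayonet cap, ~120 g, standing on its plug. Origin: centre of the plug's underside, z up. Plug 37 mm diameter, z 0-18; two steel lugs along +x and -x out to 25.5 mm, 8 wide, z 4-9; disc 62 mm diameter, z 18-26; bar handle along x, 54 long, 12 thick, z 26-56, white line on top. Half a turn makes no difference. Seated, the disc lies on the neck rim, origin 110 mm above the bench, play 2 mm.
- cover: Orange plastic dust cover, about 80 g, sitting loosely over the filler neck at the start. Origin at the centre of its open lower rim, z up; 86 mm diameter, skirt 16 mm deep with inner diameter 80, top at 20 mm, and on it a round knob, 26 mm diameter, from 20 to 48 mm. On the neck its origin is 112 mm above the bench.
- tray: Grey plastic tray, fixed, 170 x 170 mm outside, 30 mm high, walls and floor 5 mm. Origin at the centre of its underside.
- oil_bottle: Green oil bottle with yellow label, 64 mm diameter, 170 mm high, origin under its centre. Leave it alone.
- screwdriver: Screwdriver with red handle lying on the bench, about 200 mm long along its x. Leave it alone.
Things that resemble listed ones, but are neither listed nor needed, are in the scene too. What is meant by the cap is not turquoise, and is the larger of those in its own colour.

How it is judged:
By the outcome, as a careful person would: the job done as asked, in the order asked, and still so for the second after the job is handed in, while the arm keeps its last pose, push and grip.
It also fails if it takes over 70 s, if anything falls off the work surface, if the arm or the gripper's body presses on something with over 40 N, if the wrist force passes 120 N, or if a joint passes its speed limit or range.

## Working session

There is one attempt and no reset: what is moved stays moved. The work goes in short steps, Python scripts to look and compute and a shell command to move; the robot and the scene stay as the last step left them, time stands still between calls to the robot, and variables do not carry over. Pictures are saved under pics/ and viewed, at most 10 in all, crops included, and the job is handed in when it is done.

```bash
ls; mkdir -p pics
python3 - <<'E'
from plant import get_obs, vision, workorder
import cv2, numpy as np
o=get_obs(); print(o)
for n in ("side","top"):
    c=vision.capture(n); np.save(f"pics/{n}0.npy",c["pixels"]); cv2.imwrite(f"pics/{n}0.png",c["pixels"][:,:,::-1])
    print({k:v for k,v in c.items() if k!="pixels"})
E
```

```text
pics
{'time': 0.0, 'joint_positions': array([-1.38101657e+00,  3.42710758e-01,  1.52505382e+00, -1.64470725e-05,
        1.27541016e+00, -1.46020277e-01]), 'dq': array([ 9.50489585e-04,  4.96226061e-04,  1.50482017e-04, -5.66897972e-05,
       -2.51053024e-04,  1.44721751e-03]), 'tau': array([ 5.36514763e-04, -4.31238770e+01, -2.44219941e+01,  7.17448234e-02,
        5.59790013e-02, -1.54530194e-04]), 'tool_pos': array([ 172.92478184, -495.24897818,  226.03834011]), 'tcp_rot': array([-3.14002512e+00, -2.14636603e-04,  3.35804669e-01]), 'contact_force': array([-0.40293677,  0.56368251, -0.07754953]), 'moment': array([-0.00774691,  0.00450062, -0.02141702]), 'finger_force': 0.0, 'grip_width': 91.80301432063288}
{'vfov': 57.82454017471514, 'cx': 274.96501885765684, 'cy': 203.71112924658297, 'pose': array([[-9.99806376e-01, -1.56070805e-02, -1.19845188e-02,
         5.61957646e+02],
       [-1.31185890e-03, -5.54821159e-01,  8.31968606e-01,
         7.78073477e+02],
       [-1.96338657e-02,  8.31823239e-01,  5.54693258e-01,
         5.74481690e+02],
       [ 0.00000000e+00,  0.00000000e+00,  0.00000000e+00,
         1.00000000e+00]])}
{'vfov': 47.46179798695644, 'cx': 273.06124795199264, 'cy': 209.89110510218413, 'pose': array([[-2.53451949e-02,  9.94857180e-01, -9.80653467e-02,
         4.76779601e+02],
       [-9.99677877e-01, -2.53532108e-02,  1.16460019e-03,
         5.46258699e+01],
       [-1.32766054e-03,  9.80632746e-02,  9.95179296e-01,
         1.36177320e+03],
       [ 0.00000000e+00,  0.00000000e+00,  0.00000000e+00,
         1.00000000e+00]])}
```

View pics/side0.png

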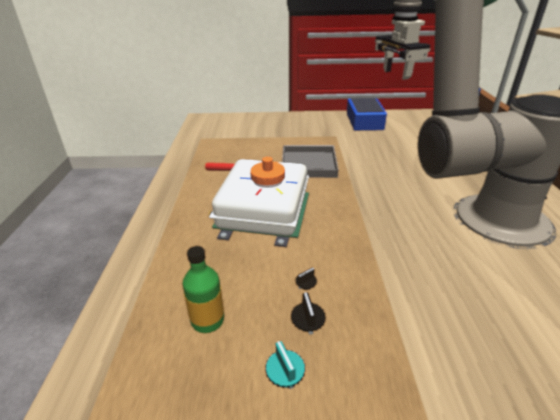

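View pics/top0.png

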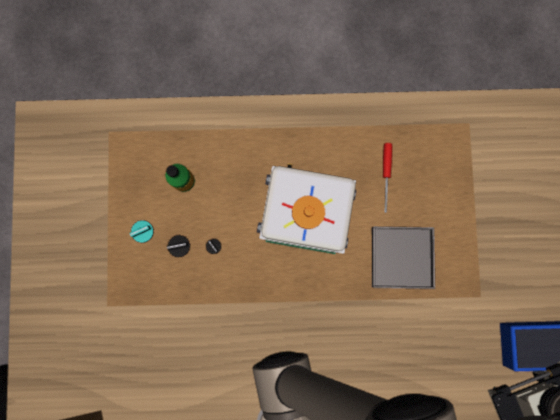

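Candidates for the cap, in the top view: turquoise (142,231), which is ruled out by colour; large black (178,245); small black (213,246), ruled out by size. I choose (178,245). For the cover there is only one orange object, at (309,212), and the tray is grey at (403,257); the blue box at (535,345) is not it.

```bash
cat > h.py <<'E'
import numpy as np, cv2
from plant import get_obs, vision, workorder
def cap(n):
    c=vision.capture(n); c["hsv"]=cv2.cvtColor(c["pixels"],cv2.COLOR_RGB2HSV).astype(int); return c
def ray(c,u,v):
    f=210/np.tan(np.radians(c["vfov"]/2)); d=c["pose"][:3,:3]@np.array([(u-c["cx"])/f,-(v-c["cy"])/f,-1]); return c["pose"][:3,3],d/np.linalg.norm(d)
def plane(c,u,v,z):
    o,d=ray(c,u,v); return o+d*(z-o[2])/d[2]
def proj(c,p):
    f=210/np.tan(np.radians(c["vfov"]/2)); q=c["pose"][:3,:3].T@(np.asarray(p,float)-c["pose"][:3,3]); return np.array([c["cx"]-f*q[0]/q[2],c["cy"]+f*q[1]/q[2]])
def cross2(c1,uv1,c2,uv2):
    (a,d),(b,e)=ray(c1,*uv1),ray(c2,*uv2); s=np.linalg.lstsq(np.c_[d,-e],b-a,rcond=None)[0]; p,q=a+s[0]*d,b+s[1]*e; return (p+q)/2,np.linalg.norm(p-q)
def mask(c,h0,h1,s0,v0,box,s1=256,v1=256):
    H,S,V=np.moveaxis(c["hsv"],2,0); m=(H>=h0)&(H<=h1)&(S>=s0)&(V>=v0)&(S<s1)&(V<v1)
    k=np.zeros_like(m); u0,v_0,u1,v_1=box; k[v_0:v_1,u0:u1]=1; return (m&k).astype(np.uint8)
def blobs(m,a=6):
    n,_,st,ce=cv2.connectedComponentsWithStats(m); return [(int(st[i,4]),ce[i].round(2),st[i,:4]) for i in range(1,n) if st[i,4]>=a]
def axis(m):
    v,u=np.nonzero(m); p=np.c_[u,v].astype(float); c=p.mean(0); w=np.linalg.svd(p-c,full_matrices=False)[2][0]; t=(p-c)@w; return c+w*t.min(),c+w*t.max(),c
E
python3 - <<'E'
from h import *
t=cap("top"); s=cap("side")
for nm,a in dict(orange=(5,18,170,90),blue=(100,125,90,60),yellow=(22,35,90,90),red=(172,180,100,60)).items():
    print(nm,"T",blobs(mask(t,*a,(255,160,362,258))),"S",blobs(mask(s,*a,(205,140,320,235))))
mt=mask(t,0,180,0,0,(163,230,196,262),v1=60); print("disc dark",blobs(mt))
ml=mask(t,0,180,0,110,(168,237,189,254),s1=70); print("line",axis(ml),blobs(ml,2))
ml=mask(s,0,180,0,110,(298,288,318,320),s1=70); print("lineS",axis(ml),blobs(ml,2)); print("S dark",blobs(mask(s,0,180,0,0,(285,285,332,335),v1=60)))
print("tray",blobs(mask(t,0,180,0,0,(362,218,442,296),s1=60),50))
a=cv2.resize(t["pixels"][150:270,100:220],None,fx=4,fy=4); b=cv2.resize(s["pixels"][255:355,245:345],None,fx=3,fy=4.8 and 3)
b=cv2.copyMakeBorder(b,0,180,0,0,cv2.BORDER_CONSTANT)
cv2.imwrite("pics/c1.png",np.hstack([a,b])[:,:,::-1])
E
```

```text
orange T [(784, array([307.95, 211.92]), array([292, 197,  32,  31], dtype=int32))] S [(591, array([267.76, 171.62]), array([252, 157,  32,  27], dtype=int32)), (9, array([220., 163.]), array([216, 163,   9,   1], dtype=int32))]
blue T [(23, array([311.65, 190.04]), array([310, 186,   4,   9], dtype=int32)), (24, array([303.88, 234.62]), array([302, 230,   4,  10], dtype=int32))] S []
yellow T [(23, array([326.91, 201.61]), array([323, 199,   9,   6], dtype=int32)), (25, array([288.8, 223.6]), array([284, 220,  10,   8], dtype=int32))] S [(9, array([279.22, 190.78]), array([277, 189,   5,   5], dtype=int32))]
red T [] S []
disc dark [(311, array([178.82, 245.88]), array([168, 235,  22,  22], dtype=int32))]
line (array([183.97985379, 243.89389234]), array([167.98679053, 246.93042734]), array([175.79310345, 245.44827586])) [(29, array([175.79, 245.45]), array([168, 244,  17,   4], dtype=int32))]
lineS (array([305.00940259, 291.99714642]), array([311.99130728, 315.00263814]), array([308.46666667, 303.38888889])) [(90, array([308.47, 303.39]), array([304, 292,  10,  24], dtype=int32))]
S dark [(43, array([305.88, 286.12]), array([299, 285,  15,   4], dtype=int32)), (656, array([307.39, 317.11]), array([292, 298,  33,  33], dtype=int32))]
tray [(3798, array([402.87, 257.26]), array([372, 227,  63,  62], dtype=int32))]
```

View pics/c1.png

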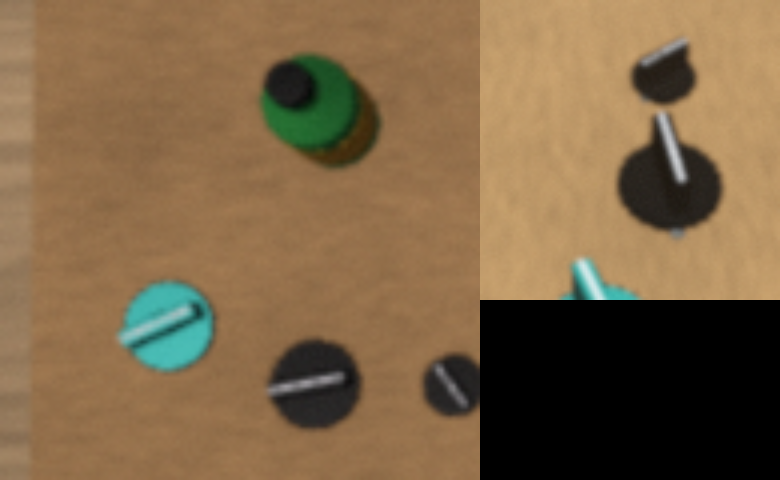

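The crop confirms it: the large black cap has its disc at top (178.8,246), with its white line running from (168,247) to about (186,244). Next I compute the poses.

Run:
```python
from h import *
t=cap("top"); s=cap("side"); r=lambda x:np.round(x,1)
o=get_obs(); print(o["tool_pos"])
b1,b2=plane(t,311.65,190.04,100),plane(t,303.88,234.62,100); y1,y2=plane(t,326.91,201.61,100),plane(t,288.8,223.6,100)
ang=lambda a,b:np.degrees(np.arctan2((a-b)[1],(a-b)[0]))
print("blue",r(b1),r(b2),r((b1+b2)/2),ang(b1,b2),"yellow",r(y1),r(y2),r((y1+y2)/2),ang(y1,y2))
print("cover T",r(plane(t,307.95,211.92,130)))
print("tray",[r(plane(t,u,v,30)) for u,v in((372,227),(435,289),(403,257.6))])
print("cap disc T",r(plane(t,178.8,245.9,24)),"S",r(plane(s,308,317,26)))
m=mask(t,0,180,0,110,(168,237,189,254),s1=90); 
m=mask(t,0,180,0,105,(160,237,189,254),s1=110); a,b,c=axis(m); print(blobs(m,2))
A,B=plane(t,*a,56),plane(t,*b,56); print("lineT",r(A),r(B),r((A+B)/2),ang(A,B))
A,B=plane(s,305,292,56),plane(s,312,315,56); print("lineS",r(A),r(B),r((A+B)/2),ang(A,B))
print("bottle",r(plane(t,173,171,170)), "sdrv",r(plane(t,388,145,15)),r(plane(t,386,212,5)))
print("x",cross2(t,(178.8,245.9),s,(308,317)))
# knob side check
hs=s["hsv"]; print("orange S rows", r(plane(s,267.8,172,132)))
```

```text
[ 173.01184451 -495.55025534  226.50845706]
blue [651.6 -51.  100. ] [533.5 -26.5 100. ] [592.5 -38.8 100. ] -11.692454589201201 yellow [619.6 -90.5 100. ] [563.6  12.4 100. ] [591.6 -39.  100. ] -61.46618964407871
cover T [590.6 -37.  130. ]
tray [array([ 553. , -221.7,   30. ]), array([ 377.7, -387.4,   30. ]), array([ 465.9, -303.8,   30. ])]
cap disc T [514.2 318.9  24. ] S [514.1 323.3  26. ]
[(34, array([174.94, 245.62]), array([166, 243,  19,   6], dtype=int32))]
lineT [519. 298.  56.] [509.9 347.8  56. ] [514.4 322.9  56. ] -79.70553949435323
lineS [518.1 291.5  56. ] [509.6 344.1  56. ] [513.8 317.8  56. ] -80.77068779138094
bottle [699.4 303.6 170. ] sdrv [ 788.2 -281.5   15. ] [ 596.2 -268.8    5. ]
x (array([513.98923212, 319.46427526,  21.36440024]), np.float64(0.6713311928021576))
orange S rows [588.9 -23.2 132. ]
```

```bash
cat >> h.py <<'E'
from scipy.spatial.transform import Rotation as Ro
def go(p,yaw):
    o=get_obs(); R=Ro.from_euler("xyz",o["tcp_rot"]); T=Ro.from_euler("xyz",[np.pi,0,np.radians(yaw)])
    print("now",o["tool_pos"].round(1),np.degrees(o["tcp_rot"]).round(2),"dp",(R.inv().apply(np.array(p)-o["tool_pos"])/1e3).round(4),"rot",(R.inv()*T).as_rotvec().round(4))
E
python3 -c "
from h import *
go((591.5,-38.5,226),19.24)"
```

```text
now [ 173.  -495.6  226.5] [-179.97   -0.     19.24] dp [ 0.5457 -0.2936  0.0007] rot [-0.0005 -0.0001  0.    ]
```

```bash
python3 -m pendant '{"dp":[[0.03,-0.016,0],[0.08,-0.043,0],[0.13,-0.07,0],[0.18,-0.097,0],[0.23,-0.124,0],[0.28,-0.151,0],[0.33,-0.178,0],[0.38,-0.205,0]],"rotation":[[0,0,0],[0,0,0],[0,0,0],[0,0,0],[0,0,0],[0,0,0],[0,0,0],[0,0,0]]}' 0.07 && python3 -m pendant '{"dp":[[0.045,-0.024,0],[0.09,-0.048,0],[0.13,-0.07,0],[0.155,-0.083,0],[0.1655,-0.0885,0],[0.1655,-0.0885,0],[0.1655,-0.0885,0]],"rotation":[[0,0,0],[0,0,0],[0,0,0],[0,0,0],[0,0,0],[0,0,0],[0,0,0]]}'
python3 -c "
from h import *
go((591.5,-38.5,137),19.24)"
```

```text
time: 1.3
tool_pos: [465.3, -175.4, 226.9]
tcp_rot: [3.141, -0.0, 0.336]
contact_force: [0.3, -0.8, 0.3]
grip_width: 70.2
finger_force: 0.0
time: 2.17
tool_pos: [590.7, -39.8, 226.7]
tcp_rot: [3.141, 0.001, 0.335]
contact_force: [0.8, 0.0, -1.2]
grip_width: 70.0
finger_force: 0.0
now [590.7 -39.8 226.7] [1.7999e+02 3.0000e-02 1.9180e+01] dp [ 0.0012 -0.001   0.0897] rot [ 0.0002  0.0005 -0.001 ]
```

```bash
python3 -m pendant '{"dp":[[0.001,-0.001,0.025],[0.001,-0.001,0.055],[0.001,-0.001,0.08],[0.001,-0.001,0.0895],[0.001,-0.001,0.0895],[0.001,-0.001,0.0895]],"rotation":[[0,0,0],[0,0,0],[0,0,0],[0,0,0],[0,0,0],[0,0,0]]}' && python3 -m pendant '{"dp":[[0,0,0],[0,0,0],[0,0,0],[0,0,0],[0,0,0],[0,0,0]],"rotation":[[0,0,0],[0,0,0],[0,0,0],[0,0,0],[0,0,0],[0,0,0]]}' 0.015
```

```text
time: 2.92
tool_pos: [592.6, -37.9, 138.5]
tcp_rot: [3.14, -0.002, 0.335]
contact_force: [0.8, -0.8, 0.5]
grip_width: 70.0
finger_force: 0.0
time: 3.68
tool_pos: [592.0, -37.6, 137.2]
tcp_rot: [3.141, 0.0, 0.336]
contact_force: [0.0, -0.5, -0.1]
grip_width: 25.3
finger_force: 30.0
```

Gripped at a width of 25.3 mm, which matches the knob. Lift straight up, then go over the tray.

```bash
python3 -m pendant '{"dp":[[0,0,-0.01],[0,0,-0.03],[0,0,-0.055],[0,0,-0.07],[0,0,-0.07]],"rotation":[[0,0,0],[0,0,0],[0,0,0],[0,0,0],[0,0,0]]}'
python3 -c "
from h import *
go((466,-304,206),19.24)"
```

```text
time: 4.3
tool_pos: [592.5, -37.6, 208.5]
tcp_rot: [3.14, -0.002, 0.336]
contact_force: [0.0, 0.3, -1.1]
grip_width: 25.5
finger_force: 30.0
now [592.5 -37.6 208.5] [ 1.7992e+02 -1.3000e-01  1.9240e+01] dp [-0.2072  0.2098  0.0023] rot [ 0.0014 -0.0022  0.    ]
```

```bash
python3 -m pendant '{"dp":[[-0.02,0.02,0],[-0.05,0.05,0],[-0.085,0.086,0],[-0.12,0.121,0],[-0.155,0.157,0],[-0.185,0.187,0],[-0.203,0.205,0],[-0.207,0.21,0]],"rotation":[[0,0,0],[0,0,0],[0,0,0],[0,0,0],[0,0,0],[0,0,0],[0,0,0],[0,0,0]]}' && python3 -m pendant '{"dp":[[0,0,0.02],[0,0,0.06],[0,0,0.1],[0,0,0.14],[0,0,0.16],[0,0,0.168],[0,0,0.168]],"rotation":[[0,0,0],[0,0,0],[0,0,0],[0,0,0],[0,0,0],[0,0,0],[0,0,0]]}'
python3 -c "
from h import *
go((466,-304,30.5),19.24)
s=cap('top'); print(blobs(mask(s,5,18,170,90,(360,210,450,300))))"
```

```text
time: 5.3
tool_pos: [464.7, -305.0, 206.2]
tcp_rot: [-3.14, 0.001, 0.333]
contact_force: [0.6, 0.3, -1.6]
grip_width: 25.3
finger_force: 30.0
time: 6.18
tool_pos: [466.0, -303.5, 39.1]
tcp_rot: [-3.141, 0.0, 0.336]
contact_force: [0.1, -0.7, -0.8]
grip_width: 24.8
finger_force: 30.0
now [ 466.  -303.5   39.1] [-1.7997e+02  1.0000e-02  1.9280e+01] dp [-0.0002  0.0005  0.0086] rot [-0.0005  0.0002  0.0006]
[(71, array([397.14, 246.51]), array([388, 243,  20,  10], dtype=int32))]
```

```bash
python3 -m pendant '{"dp":[[0,0,0.004],[0,0,0.0065],[0,0,0.008],[0,0,0.009],[0,0,0.009]],"rotation":[[0,0,0],[0,0,0],[0,0,0],[0,0,0],[0,0,0]]}'
```

```text
time: 6.85
tool_pos: [465.7, -304.1, 30.2]
tcp_rot: [3.141, -0.0, 0.336]
contact_force: [-0.1, 0.4, -1.8]
grip_width: 25.2
finger_force: 30.0
```

```bash
python3 -m pendant '{"dp":[[0,0,0.0005],[0,0,0.001],[0,0,0.001]],"rotation":[[0,0,0],[0,0,0],[0,0,0]]}' && python3 -m pendant '{"dp":[[0,0,0],[0,0,0],[0,0,0],[0,0,0],[0,0,0]],"rotation":[[0,0,0],[0,0,0],[0,0,0],[0,0,0],[0,0,0]]}' 0.075 && python3 -m pendant '{"dp":[[0,0,-0.01],[0,0,-0.04],[0,0,-0.09],[0,0,-0.14],[0,0,-0.18],[0,0,-0.2],[0,0,-0.2]],"rotation":[[0,0,0],[0,0,0],[0,0,0],[0,0,0],[0,0,0],[0,0,0],[0,0,0]]}'
python3 -c "
from h import *
go((514,320.5,230),100)"
```

```text
time: 7.22
tool_pos: [465.8, -304.1, 30.1]
tcp_rot: [3.141, -0.0, 0.336]
contact_force: [-2.0, 1.6, 6.3]
grip_width: 25.2
finger_force: 30.0
time: 7.85
tool_pos: [465.7, -304.1, 29.2]
tcp_rot: [3.142, 0.0, 0.336]
contact_force: [-0.6, -0.6, 0.8]
grip_width: 70.8
finger_force: 0.0
time: 8.72
tool_pos: [466.3, -304.5, 231.4]
tcp_rot: [3.138, -0.002, 0.336]
contact_force: [0.1, -0.3, -0.0]
grip_width: 75.4
finger_force: 0.0
now [ 466.3 -304.5  231.4] [ 1.7977e+02 -1.3000e-01  1.9240e+01] dp [ 2.510e-01 -5.744e-01 -3.000e-04] rot [ 4.8000e-03  1.0000e-03 -1.4095e+00]
```

```bash
python3 -m pendant '{"dp":[[0.01,-0.02,0],[0.03,-0.065,0],[0.052,-0.12,0],[0.074,-0.17,0],[0.096,-0.22,0],[0.118,-0.27,0],[0.14,-0.32,0],[0.16,-0.365,0]],"rotation":[[0,0,-0.05],[0,0,-0.18],[0,0,-0.32],[0,0,-0.46],[0,0,-0.6],[0,0,-0.74],[0,0,-0.88],[0,0,-1.0]]}'
python3 - <<'E'
from h import *
go((514,320.5,230),100)
t=cap("top")
import cv2
cv2.imwrite("pics/t2.png",cv2.resize(t["pixels"][150:300,240:440],None,fx=4,fy=4,interpolation=cv2.INTER_CUBIC)[:,:,::-1]); np.save("pics/t2.npy",t["pixels"])
E
```

```text
time: 9.72
tool_pos: [495.0, 96.2, 228.0]
tcp_rot: [-3.139, 0.0, 1.343]
contact_force: [1.1, 0.7, -0.2]
grip_width: 75.1
finger_force: 0.0
now [495.   96.2 228. ] [-1.7985e+02  2.0000e-02  7.6930e+01] dp [ 0.2228 -0.0322 -0.0021] rot [-2.700e-03 -1.000e-04 -4.026e-01]
```

View pics/t2.png

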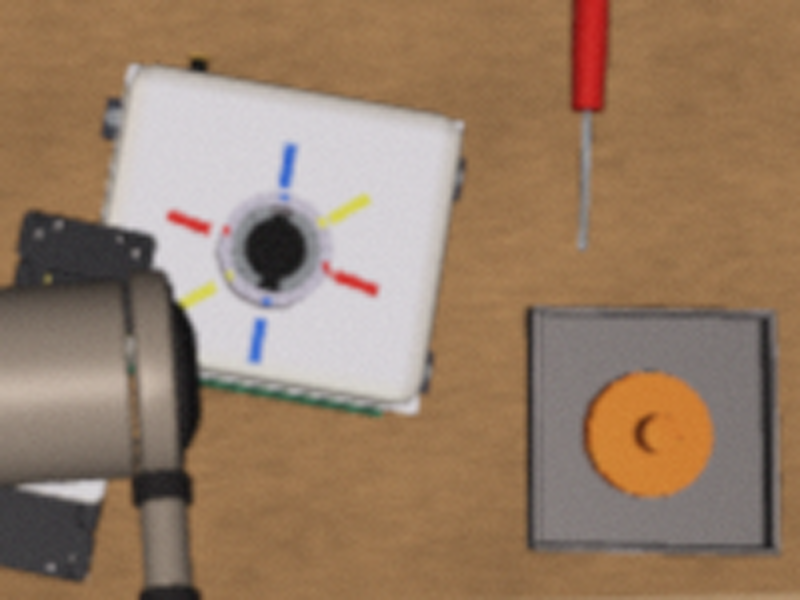

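The cover stands upright at the tray centre (crop (648,433)). The neck is bare, with its bore at crop (276,247), and the blue marks are at (288,165) and (257,340). On to the cap.

```bash
python3 -m pendant '{"dp":[[0.05,-0.007,0],[0.1,-0.014,0],[0.15,-0.022,0],[0.19,-0.028,0],[0.215,-0.031,0],[0.223,-0.032,0],[0.223,-0.032,0],[0.223,-0.032,0]],"rotation":[[0,0,-0.1],[0,0,-0.2],[0,0,-0.3],[0,0,-0.36],[0,0,-0.4],[0,0,-0.403],[0,0,-0.403],[0,0,-0.403]]}'
python3 - <<'E'
from h import *
go((514,320.5,31),100)
t=cap("top"); s=cap("side")
b=blobs(mask(t,100,125,90,60,(270,170,345,258))); y=blobs(mask(t,22,35,90,90,(270,170,345,258))); r_=blobs(mask(t,170,180,80,60,(270,170,345,258)));print(b,y,r_)
m=mask(t,0,180,0,0,(295,197,325,227),v1=70); print("hole",blobs(m))
m=mask(s,0,180,0,0,(245,150,295,195),v1=70); print("holeS",blobs(m))
for nm,c,u in (("S",s,s["pixels"][130:230,205:325]),):
    cv2.imwrite("pics/n2.png",cv2.resize(u,None,fx=6,fy=6,interpolation=cv2.INTER_CUBIC)[:,:,::-1])
E
```

```text
time: 10.78
tool_pos: [517.1, 316.6, 229.0]
tcp_rot: [-3.141, 0.001, 1.738]
contact_force: [0.4, -0.3, 0.8]
grip_width: 75.2
finger_force: 0.0
now [517.1 316.6 229. ] [-1.7996e+02  3.0000e-02  9.9560e+01] dp [ 0.0044 -0.0023  0.198 ] rot [-0.0007  0.0005 -0.0077]
[(27, array([311.44, 191.19]), array([310, 186,   4,  11], dtype=int32)), (24, array([303.88, 234.62]), array([302, 230,   4,  10], dtype=int32))] [(24, array([326.67, 201.83]), array([322, 199,  10,   7], dtype=int32)), (23, array([288.43, 223.87]), array([284, 221,  10,   7], dtype=int32))] []
hole [(188, array([308.29, 212.09]), array([301, 204,  15,  18], dtype=int32))]
holeS [(1286, array([267.64, 171.77]), array([245, 154,  50,  41], dtype=int32))]
```

View pics/n2.png

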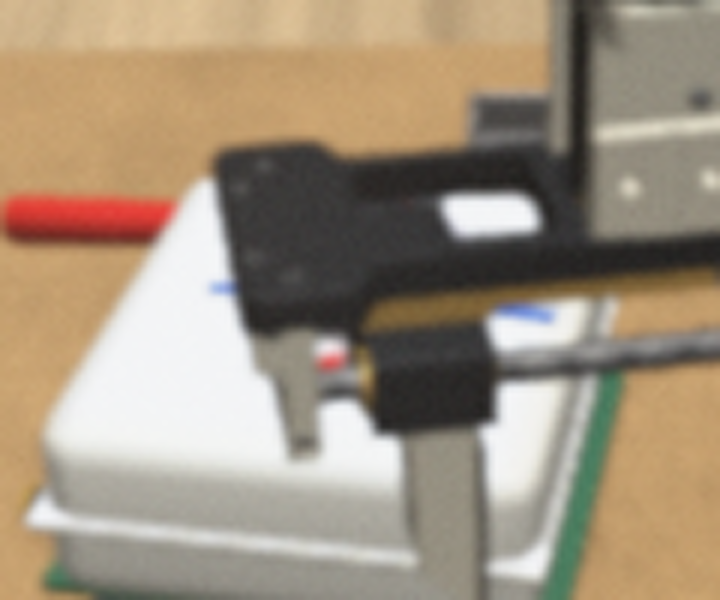

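The gripper blocks the tank in the side view (the hand spans crop (220-560,150-430)), but the top view gave the bore at (308.3,212.1). Lower onto the cap.

```bash
python3 -m pendant '{"dp":[[0.003,-0.0025,0.02],[0.003,-0.0025,0.07],[0.003,-0.0025,0.12],[0.003,-0.0025,0.16],[0.003,-0.0025,0.185],[0.003,-0.0025,0.196],[0.003,-0.0025,0.197],[0.003,-0.0025,0.197]],"rotation":[[0,0,-0.007],[0,0,-0.007],[0,0,-0.007],[0,0,-0.007],[0,0,-0.007],[0,0,-0.007],[0,0,-0.007],[0,0,-0.007]]}' 0.05
python3 -c "
from h import *
go((514,319.5,31),100)
t=cap('top');print('neck',plane(t,308.29,212.09,126),plane(t,308.29,212.09,121.5))
for z in (100,):
  b=[plane(t,311.44,191.19,z),plane(t,303.88,234.62,z)];y=[plane(t,326.67,201.83,z),plane(t,288.43,223.87,z)]
  for q in (b,y): d=q[0]-q[1];print(sum(q)/2,np.degrees(np.arctan2(d[1],d[0])))
"
```

```text
time: 11.88
tool_pos: [515.2, 320.3, 33.4]
tcp_rot: [3.14, -0.0, 1.746]
contact_force: [0.8, 0.4, 0.5]
grip_width: 50.0
finger_force: 0.0
now [515.2 320.3  33.4] [ 1.7988e+02 -3.0000e-02  1.0001e+02] dp [-0.0006 -0.0013  0.0024] rot [ 0.0021 -0.0005  0.0002]
neck [590.48275744 -38.17147341 126.        ] [590.89680122 -38.50938982 121.5       ]
[591.00458407 -38.43606011 100.        ] -11.680234839658851
[590.96363252 -38.21060504 100.        ] -61.494547076675154
```

```bash
python3 -m pendant '{"dp":[[0,0,0.001],[0,0,0.002],[0,0,0.002],[0,0,0.002],[0,0,0.002],[0,0,0.002]],"rotation":[[0,0,0],[0,0,0],[0,0,0],[0,0,0],[0,0,0],[0,0,0]]}' 0.005; python3 -m pendant '{"dp":[[0,0,-0.01],[0,0,-0.03],[0,0,-0.07],[0,0,-0.12],[0,0,-0.17],[0,0,-0.195],[0,0,-0.2],[0,0,-0.2]],"rotation":[[0,0,0],[0,0,0],[0,0,0],[0,0,0],[0,0,0],[0,0,0],[0,0,0],[0,0,0]]}'
python3 -c "
from h import *
go((590.9,-38.3,230),168.4)
s=cap('side'); c=proj(s,get_obs()['tool_pos']); print(c)
u,v=c.astype(int); cv2.imwrite('pics/g1.png',cv2.resize(s['pixels'][v-60:v+60,u-60:u+60],None,fx=5,fy=5,interpolation=cv2.INTER_CUBIC)[:,:,::-1])"
```

```text
time: 12.68
tool_pos: [514.2, 320.1, 29.9]
tcp_rot: [-3.141, 0.0, 1.746]
contact_force: [0.4, 0.6, -1.0]
grip_width: 11.8
finger_force: 30.0
time: 13.68
tool_pos: [514.0, 320.0, 229.5]
tcp_rot: [-3.141, 0.0, 1.746]
contact_force: [-0.3, 0.2, -1.5]
grip_width: 11.7
finger_force: 30.0
now [514.  320.  229.5] [-1.7994e+02  2.0000e-02  1.0003e+02] dp [-3.662e-01  1.340e-02 -3.000e-04] rot [-1.1000e-03 -3.0000e-04 -1.1933e+00]
[311.89689248 225.34623804]
```

View pics/g1.png

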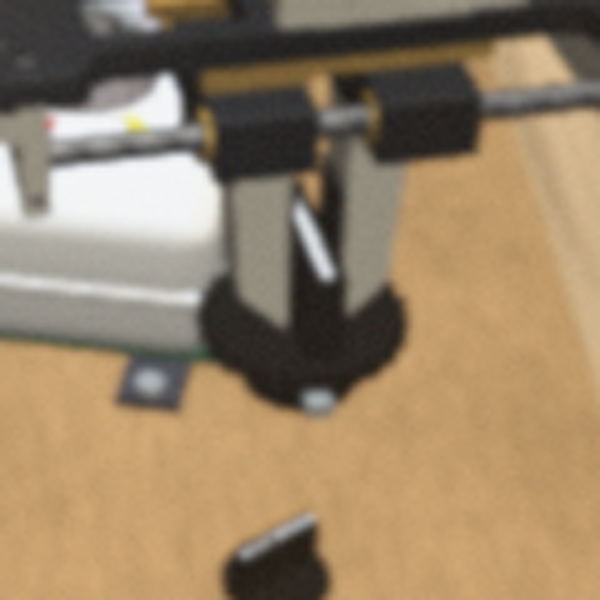

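The cap hangs upright, gripped across the bar, with its lug visible at crop (318,400) and the near end of the white line at (330,278). I use these to get the cap's offset along the bar, and start travelling.

```bash
python3 - <<'E'
from h import *
s=cap("side"); u0,v0=251,165; f=lambda u,v,z:plane(s,u0+u/5,v0+v/5,z).round(1)
d=np.array([np.cos(np.radians(100)),np.sin(np.radians(100)),0]); o=get_obs()["tool_pos"]; z=o[2]-29.9
for nm,p,r in(("lug bottom",f(318,411,z+4),25.5),("lug top",f(318,390,z+9),25.5),("bar end",f(331,280,z+56),27)): print(nm,p,p-r*d-o, "along bar",round(float((p-r*d-o)@d),1))
E
python3 -m pendant '{"dp":[[-0.01,0,0],[-0.04,0.001,0],[-0.085,0.003,0],[-0.13,0.005,0],[-0.175,0.007,0],[-0.22,0.008,0],[-0.265,0.01,0],[-0.3,0.011,0]],"rotation":[[0,0,-0.05],[0,0,-0.16],[0,0,-0.31],[0,0,-0.46],[0,0,-0.61],[0,0,-0.76],[0,0,-0.91],[0,0,-1.05]]}'
python3 -c "
from h import *
go((590.9,-38.3,230),168.4)"
```

```text
lug bottom [510.4 339.6 202.6] [  1.15397007  -5.34226787 -25.9114372 ] along bar -5.5
lug top [510.2 335.8 207.6] [  0.95397007  -9.14226787 -20.9114372 ] along bar -9.2
bar end [509.1 344.1 254.6] [ 0.11444234 -2.3194795  26.0885628 ] along bar -2.3
time: 14.78
tool_pos: [577.1, 24.8, 228.6]
tcp_rot: [-3.141, -0.003, 2.8]
contact_force: [-0.7, -0.4, -1.8]
grip_width: 12.0
finger_force: 30.0
now [577.1  24.8 228.6] [-1.7995e+02 -1.5000e-01  1.6040e+02] dp [-0.0342 -0.0548 -0.0014] rot [-0.0007 -0.0026 -0.1396]
```

```bash
python3 -m pendant '{"dp":[[-0.01,-0.02,0],[-0.025,-0.043,0],[-0.033,-0.054,0],[-0.0342,-0.0548,0.015],[-0.0342,-0.0548,0.03],[-0.0342,-0.0548,0.035],[-0.0342,-0.0548,0.035]],"rotation":[[0,0,-0.04],[0,0,-0.1],[0,0,-0.14],[0,0,-0.14],[0,0,-0.14],[0,0,-0.14],[0,0,-0.14]]}'
python3 -c "
from h import *
go((590.9,-38.3,164),168.4)
s=cap('side'); c=proj(s,get_obs()['tool_pos']); print(c,proj(s,[590.9,-38.3,128]))
u,v=c.astype(int); np.save('pics/g2.npy',s['pixels']);print(u-40,v-45); cv2.imwrite('pics/g2.png',cv2.resize(s['pixels'][v-45:v+45,u-40:u+60],None,fx=6,fy=6,interpolation=cv2.INTER_CUBIC)[:,:,::-1])"
```

```text
time: 15.65
tool_pos: [590.7, -35.8, 194.5]
tcp_rot: [-3.142, -0.001, 2.936]
contact_force: [-0.1, 0.6, -1.2]
grip_width: 11.9
finger_force: 30.0
now [590.7 -35.8 194.5] [-1.8000e+02 -8.0000e-02  1.6824e+02] dp [-0.0008 -0.0024  0.0305] rot [-0.     -0.0014 -0.0027]
[266.16909364 145.61611784] [267.13277144 170.45592603]
226 100
```

View pics/g2.png

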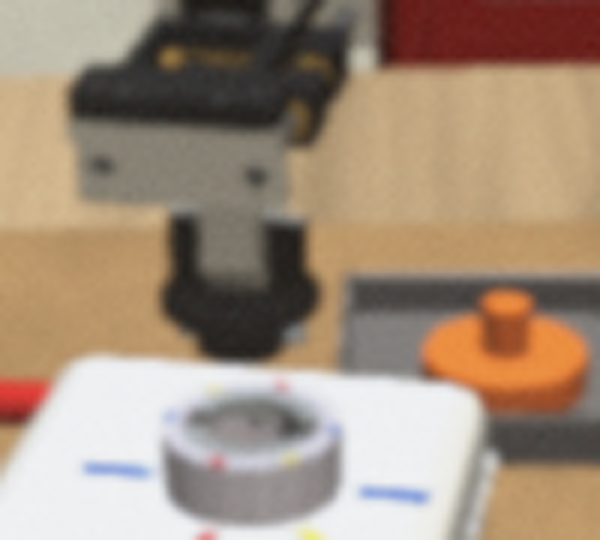

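The cap hangs over the open neck: disc across crop columns 162-320, lug end at (293,330), neck rim across 163-342, cover upright in the tray. I measure the lateral offset from the edge profiles.

Run:
```python
from h import *
s=cap("side"); g=cv2.GaussianBlur(cv2.cvtColor(s["pixels"],cv2.COLOR_RGB2GRAY),(1,3),0).astype(float)
def edges(v,u0,u1,thr):
    x=np.arange(u0,u1); r=g[v,u0:u1]; i=np.nonzero(r<thr)[0]; a,b=i[0],i[-1]
    return x[a]-1+(r[a-1]-thr)/(r[a-1]-r[a]), x[b]+(thr-r[b])/(r[b+1]-r[b])
for v in (146,147,148,149,150,151,152): e=edges(v,247,282,95); print(v,np.round(e,2),round(sum(e)/2,2))
print("neck rows")
for v in (176,178,180,182): e=edges(v,244,292,190); print(v,np.round(e,2),round(sum(e)/2,2))
o=get_obs()["tool_pos"]; print(o)
for dx in(-3,0,3): print(dx,proj(s,[o[0]+dx,o[1],o[2]-29.9+22]),proj(s,[590.9+dx,-38.3,115]))
```

```text
146 [253.16 277.97] 265.57
147 [252.62 278.31] 265.47
148 [252.3  278.45] 265.37
149 [252.24 278.47] 265.35
150 [252.37 278.33] 265.35
151 [252.68 277.88] 265.28
152 [253.32 276.96] 265.14
neck rows
176 [252.48 282.55] 267.51
178 [243.98 282.54] 263.26
180 [252.8  282.36] 267.58Traceback (most recent call last):
  File "<stdin>", line 8, in <module>
  File "<stdin>", line 5, in edges
IndexError: index 48 is out of bounds for axis 0 with size 48
```

Run:
```python
from h import *
s=cap("side"); o=get_obs()["tool_pos"]; print(o)
for dx in(-3,0,3): print(dx,proj(s,[o[0]+dx,o[1],o[2]-29.9+22]),proj(s,[590.9+dx,-38.3,115]))
```

```text
[591.2867524  -36.22873546 195.75451081]
-3 [267.43737401 148.40866787] [268.51731555 175.09259886]
0 [266.15956    148.43084776] [267.29707349 175.11275199]
3 [264.88184895 148.45302586] [266.07692532 175.13290358]
```

Run:
```python
from h import *
t=cap("top"); m=mask(t,5,18,170,90,(370,225,438,292)); print(blobs(m,50))
(u,v),r=cv2.minEnclosingCircle(max(cv2.findContours(m,0,2)[0],key=cv2.contourArea)); print(u,v,r,plane(t,u,v,24))
# neck bore & rim now hidden? use stored picture
t["hsv"]=cv2.cvtColor(np.load("pics/t2.npy"),cv2.COLOR_RGB2HSV).astype(int)
m=mask(t,0,180,0,0,(295,197,325,227),v1=70); print(blobs(m))
c=max(cv2.findContours(m,0,2)[0],key=cv2.contourArea); e=cv2.fitEllipse(c); print(e,plane(t,*e[0],126))
go((588.5,-38.3,146),168.4)
```

```text
[(726, array([401.55, 258.12]), array([386, 244,  32,  30], dtype=int32))]
401.5 258.0 15.628600120544434 [ 464.88135332 -301.16570968   24.        ]
[(190, array([308.34, 212.14]), array([301, 204,  15,  18], dtype=int32))]
((308.25372314453125, 212.26138305664062), (13.574247360229492, 16.41065216064453), 12.384939193725586) [590.03818282 -38.06269997 126.        ]
now [591.3 -36.3 195.8] [-1.8000e+02  7.0000e-02  1.6822e+02] dp [ 0.0024 -0.0025  0.0498] rot [-0.      0.0012 -0.0031]
```

```bash
python3 -m pendant '{"dp":[[0.0024,-0.0028,0.01],[0.0024,-0.0028,0.022],[0.0024,-0.0028,0.03],[0.0024,-0.0028,0.035],[0.0024,-0.0028,0.035]],"rotation":[[0,0,-0.003],[0,0,-0.003],[0,0,-0.003],[0,0,-0.003],[0,0,-0.003]]}'; python3 -m pendant '{"dp":[[0,0,0.002],[0,0,0.004],[0,0,0.006],[0,0,0.006]],"rotation":[[0,0,0],[0,0,0],[0,0,0],[0,0,0]]}'; python3 -c "
from h import *
go((588.5,-38.6,146),168.4);print(get_obs()['moment'])"
```

```text
time: 16.48
tool_pos: [588.0, -38.7, 159.7]
tcp_rot: [-3.142, -0.001, 2.939]
contact_force: [0.1, -0.7, -1.9]
grip_width: 11.6
finger_force: 30.0
time: 16.98
tool_pos: [588.0, -38.7, 154.1]
tcp_rot: [-3.141, -0.0, 2.939]
contact_force: [0.6, 0.3, -1.5]
grip_width: 11.8
finger_force: 30.0
now [588.  -38.7 154.1] [-1.7999e+02 -1.0000e-02  1.6838e+02] dp [-0.0005  0.0002  0.0081] rot [-0.0001 -0.0003 -0.0004]
[ 0.07830884 -0.14563529 -0.00974174]
```

Plug entered about 4 mm without contact. Continue.

```bash
python3 -m pendant '{"dp":[[-0.0005,0,0.002],[-0.0005,0,0.004],[-0.0005,0,0.006],[-0.0005,0,0.006]],"rotation":[[0,0,0],[0,0,0],[0,0,0],[0,0,0]]}';  python3 -m pendant '{"dp":[[0,0,0.002],[0,0,0.004],[0,0,0.004]],"rotation":[[0,0,0],[0,0,0],[0,0,0]]}';python3 -c "
from h import *
go((588.5,-38.6,140),168.4);print(get_obs()['moment'])"
```

```text
time: 17.48
tool_pos: [588.5, -38.8, 148.0]
tcp_rot: [-3.142, -0.0, 2.939]
contact_force: [0.3, 0.6, -0.7]
grip_width: 11.7
finger_force: 30.0
time: 17.85
tool_pos: [588.5, -38.8, 144.0]
tcp_rot: [-3.142, -0.0, 2.939]
contact_force: [0.1, -0.7, -2.0]
grip_width: 11.8
finger_force: 30.0
now [588.5 -38.8 144. ] [-1.8000e+02 -2.0000e-02  1.6838e+02] dp [-0.      0.0002  0.004 ] rot [-0.0001 -0.0004 -0.0004]
[ 0.11634155 -0.16996388  0.01817136]
```

```bash
python3 -m pendant '{"dp":[[0,0,0.002],[0,0,0.003],[0,0,0.003]],"rotation":[[0,0,0],[0,0,0],[0,0,0]]}';  python3 -m pendant '{"dp":[[0,0,0.0008],[0,0,0.0015],[0,0,0.0015]],"rotation":[[0,0,0],[0,0,0],[0,0,0]]}'
```

```text
time: 18.23
tool_pos: [588.5, -38.8, 141.1]
tcp_rot: [-3.142, -0.0, 2.939]
contact_force: [-0.4, -0.1, -1.2]
grip_width: 11.7
finger_force: 30.0
time: 18.6
tool_pos: [588.6, -38.9, 139.9]
tcp_rot: [-3.141, 0.0, 2.939]
contact_force: [-0.4, 0.1, 0.2]
grip_width: 11.4
finger_force: 30.0
```

Seated (TCP 139.9, slight contact). Twist clockwise in two halves, with the tool centre compensating the ~2 mm grip offset along the bar.

```bash
python3 -m pendant '{"dp":[[0,0.0001,0],[0,0.0003,0],[-0.0001,0.0005,0],[-0.0001,0.0006,0],[-0.0002,0.0008,0],[-0.0002,0.0008,0]],"rotation":[[0,0,0.05],[0,0,0.15],[0,0,0.25],[0,0,0.35],[0,0,0.43],[0,0,0.43]]}'; python3 -c "
from h import *
go((588.5,-38.8,140),118.4);print(get_obs()['moment'])"
```

```text
time: 19.35
tool_pos: [589.1, -38.0, 139.9]
tcp_rot: [3.141, 0.0, 2.51]
contact_force: [-0.9, -0.5, 0.2]
grip_width: 12.1
finger_force: 30.0
now [589.1 -38.  139.9] [1.7999e+02 2.0000e-02 1.4379e+02] dp [ 0.     -0.0009 -0.0001] rot [3.000e-04 4.000e-04 4.431e-01]
[ 0.12765309 -0.09912187 -0.0136318 ]
```

```bash
python3 -m pendant '{"dp":[[0,0.0001,0],[0,0.0003,0],[-0.0001,0.0005,0],[-0.0001,0.0006,0],[-0.0002,0.0008,0],[-0.0002,0.0008,0],[-0.0002,0.0008,0]],"rotation":[[0,0,0.05],[0,0,0.15],[0,0,0.25],[0,0,0.35],[0,0,0.43],[0,0,0.443],[0,0,0.443]]}'; python3 -c "
from h import *
go((589,-37.5,140),118.4);print(get_obs()['moment'])
t=cap('top');s=cap('side')
a=cv2.resize(t['pixels'][170:255,265:350],(510,510),interpolation=cv2.INTER_CUBIC)[:,60:450];b=cv2.resize(s['pixels'][130:215,225:293],(408,510),interpolation=cv2.INTER_CUBIC)
cv2.imwrite('pics/f.png',np.hstack([a,b])[:,:,::-1])"
```

```text
time: 20.23
tool_pos: [589.6, -37.5, 139.9]
tcp_rot: [3.141, 0.0, 2.068]
contact_force: [-0.9, 0.5, 2.5]
grip_width: 11.8
finger_force: 30.0
now [589.6 -37.5 139.9] [1.7999e+02 1.0000e-02 1.1847e+02] dp [ 0.0003 -0.0005 -0.0001] rot [0.0002 0.0001 0.0013]
[ 0.13583492  0.03340848 -0.04971532]
```

View pics/f.png

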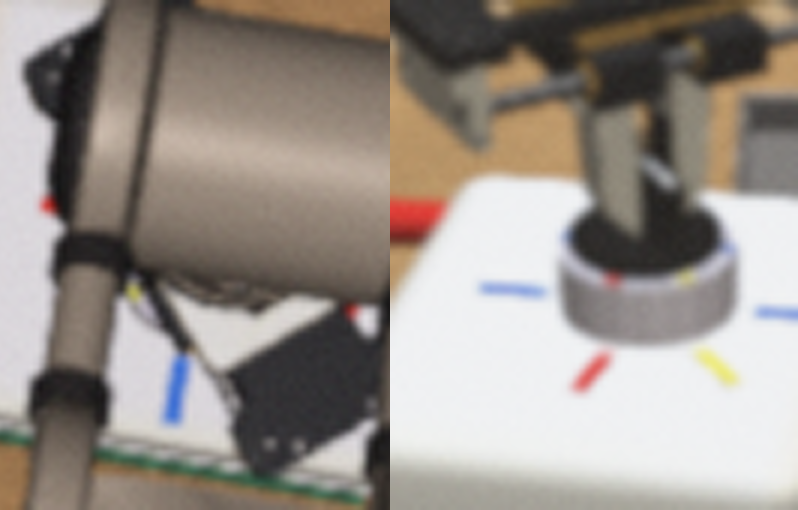

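The disc sits flat on the rim at (645,240). The white line at (657,172) runs toward the yellow marks at (687,275) and (718,367), and the grip is held. Handing in.

```bash
python3 -c "
from h import *
print(workorder.close_job())"
```

```text
the job is handed in; nothing more can be done
None
```

The orange cover stands upright in the tray, and the black cap is seated and turned about 50° clockwise to the yellow vent marks, short of the red ones. The arm was still gripping it when I handed the job in at about 20 s, and I never touched the oil bottle or screwdriver.

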